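Complete the pinwheel layer of watch-movement boxes

ROBOT

A 7-joint arm with a two-finger parallel gripper is mounted at the origin on the work surface. World frame = base frame: x ahead of the robot, y to its left, z up, the work surface at z = 0. Lengths are in m, angles in rad, forces in N, time in s.
With the tool pointing down it reaches from about 0.425 to 0.875 m from the base axis. Payload 4.7 kg.
Tool frame: the origin (TCP) lies on the centre line of the jaws, within the pads' length; the fingertips stand ahead of it and the grasp point (between the pads) lies 2 mm behind it (nose_length is the z of the fingertips in the tool frame, in m); z points along the fingers, y is the line along which they close (so a half turn about z gives the same grasp; the last joint's range is limited). The gripper opens to 87 mm and grips with 3 to 60 N. Pads are 19 mm wide; open, the fingers measure 117 mm over their backs; the gripper's body (75 mm by 190 mm) begins 51 mm behind the grasp point.
Start: joints at [1.344, 0.321, -0.07, 1.45, 0.023, 1.371, -0.057], TCP at [0.155, -0.631, 0.209] pointing down, gripper open.
Joint ranges: [-2.86, 2.86], [-0.3, 2.09], [-1.38, 1.24], [0.06, 2.45], [-1.56, 4.7], [0.09, 2.05], [-2.69, 2.69]. Speed limits (rad/s): [2.57, 2.57, 3.14, 3.14, 3.14, 3.14, 3.14].

INTERFACE

Orientations are given as a rotation vector (axis times angle).
In Python, from bench import * gives the robot as it stands.
- The arm moves only by the tool send_rows, never from a script. Its arguments are lists of equal length, an entry for each row: "xyz": the shift along the tool's x, y, z in mm, a list of three; "dr": the turn, a rotation vector about the tool's x, y, z in rad, a list of three. A call has exactly 10 rows; each row is the pose to reach, as a shift and turn from the pose commanded when the call began, along the tool's axes at that moment; what a row does not reach only later rows make up. A row lasts 1/12 s, in which the tool goes at most 41.7 mm and 7.16 degrees, less where a joint would pass 70% of its speed; a pose out of reach is approached as far as the arm can. A call with a gripper value outside its range is refused whole. "jaw" is the finger opening in mm, from 0 to 87, set as the call begins (left out, the last holds). The fingers move at their own pace and stop on an object; "grip_force" is the grip in N (left out, the last holds). Time passes only in rows, so rows that repeat a pose let the fingers close, or fill a call up. It gives the time, the measured TCP pose, the force, the opening and the grip force at its end, in the units of the state.
- get_state(): the state, without advancing time (a new reading comes with each control period).
- get_image(name): name is "scene" or "side" or "wrist"; returns the picture (420x560x3 uint8, red, green, blue); there is no depth.
- calibration(name): a dict with "vfov" (degrees; the focal length in pixels is half the picture's height over the tangent of half this angle, whatever the lens; pixels are square), "cx", "cy" (the principal point, pixels), "rvec" (rotation vector, rad) and "tvec" (3), from world to camera coordinates, as OpenCV has them; the wrist camera has in their place "hand_eye" (4x4, takes a point from camera to tool coordinates, whose origin is the TCP and whose axes are the flange's). Camera axes: x right, y down, z forward; pixel columns grow to the right and rows downward; lengths in m; the calibration is good to about 2 mm. A picture is of the moment at which its call begins: read the wrist's pose just before it. calibration takes no time and is no camera call.
- close_job(): hands the job in; it is judged then, once.
The state is a dict: "time": time; "joint_positions": joint angles; "qd": joint speeds; "joint_torque": joint torques, N m; "position": TCP position; "tool_rot": TCP orientation; "ft_force": force on the tool from outside, world axes, zero at the start; "torque": the same for the moment, N m; "grip_width": opening from 0.0 (shut) to 1.0 (fully open); "grip_force": force on a finger pad.
Only numpy, scipy, OpenCV 4.12 (cv2) and the standard library are available. Lean on these libraries where they do the work, as an engineer would, in place of code of your own. Each camera call takes 0.05 s, during which the arm holds its last target. There are 200 camera calls.

TASK

Complete the layer of movement boxes on the small wooden slab: fetch the two loose boxes of the same large size as the two already laid there, and put them into the two open corners, turned crosswise, so that the four lie flat as a pinwheel, each one's end facing the side of the next, with a small gap between them. Set each box down gently, do not drop it, and let go of it.

Things in the scene. Friction and masses are not known exactly. Their poses are not given: they have to be found in the camera images.
- slab: Wooden slab 190 by 190 mm, fixed, on the right; top 16 mm above its origin (centre of underside); x, y along its edges, z up. Two large boxes (90 by 58, 50 mm high) are stuck down on it, length along x, centred at (x, y) = (-33, -49) and (33, 49) mm. Open places: centres (49, -33) and (-49, 33) mm, box length along slab y, either way round, leaving 8 mm gaps. Either loose box suits either place.
- box_a: Loose stepped box, twin of those laid: cream base 90 (x) by 58 (y), 22 mm high; centred on it a smoke-grey cap 58 (x) by 30 (y), 28 mm high; 50 mm high in all, 0.14 kg, rigid. Origin: centre of underside; x lengthwise, z up. Grip across the cap's 30 mm from above. Stands on the bench at left, near smaller lookalikes (66 by 42 mm oblong; 62 mm square, round cap) to leave out.
- box_b: Loose stepped box, twin of those laid: cream base 90 (x) by 58 (y), 22 mm high; centred on it a smoke-grey cap 58 (x) by 30 (y), 28 mm high; 50 mm high in all, 0.14 kg, rigid. Origin: centre of underside; x lengthwise, z up. Grip across the cap's 30 mm from above. Stands on the bench at left, near smaller lookalikes (66 by 42 mm oblong; 62 mm square, round cap) to leave out.

How it is judged:
At the end, for the whole second after the job is handed in: The two large boxes stand in the slab's two open places, one in each: centre within 14 mm along the slab's x and y, length within 11 degrees of the slab's y (either way round), flat on the slab (height within 5 mm, tilt under 5 degrees), released and at rest (angle between the x axis of each of box_a, box_b and the y axis of slab, either way round below 0.2 rad and angle between each of box_a, box_b's own z axis and vertical below 0.09 rad and z of box_a in the frame of slab between 0.011 and 0.021 m and linear speed of each of box_a, box_b below 0.02 m/s and z of box_b in the frame of slab between 0.011 and 0.021 m and ((x of box_a in the frame of slab between 0.035 and 0.063 m and y of box_a in the frame of slab between -0.047 and -0.019 m and x of box_b in the frame of slab between -0.063 and -0.035 m and y of box_b in the frame of slab between 0.019 and 0.047 m) or (x of box_a in the frame of slab between -0.063 and -0.035 m and y of box_a in the frame of slab between 0.019 and 0.047 m and x of box_b in the frame of slab between 0.035 and 0.063 m and y of box_b in the frame of slab between -0.047 and -0.019 m))); the robot touches nothing.
It fails at once if one large box is dropped (moves unheld faster than 0.6 m/s, a fall of about 20 mm) (contact force between the fingers and box_a below 0.05 N and linear speed of box_a above 0.6 m/s).
It fails at once if the other large box is dropped (moves unheld faster than 0.6 m/s, a fall of about 20 mm) (contact force between the fingers and box_b below 0.05 N and linear speed of box_b above 0.6 m/s).
It also fails if it takes over 54 s, if anything falls off the work surface, if the arm or the gripper's body presses on something with over 40 N, if the wrist force passes 120 N, or if a joint passes its speed limit or range.

## Working session

There is one attempt and no reset: what is moved stays moved. The work goes in short steps, Python scripts to look and compute and a tool call to move; the robot and the scene stay as the last step left them, time stands still between calls to the robot, and variables do not carry over. Pictures are saved under pics/ and viewed, at most 13 in all, crops included, and the job is handed in when it is done.

Besides the shell and the picture viewer there is one more tool, called after "Request:" as name(argument=value, ...), one argument or row to a line, values as JSON. send_rows: Moves the arm, as the interface text tells. Its arguments: {"type":"object","properties":{"xyz":{"type":"array"},"dr":{"type":"array"},"jaw":{"type":"number"},"grip_force":{"type":"number"}},"required":["xyz","dr"]}

```bash
mkdir -p pics
python3 - <<'E'
from bench import *
import cv2
print(get_state())
for n in ("scene","side"):
    cv2.imwrite(f"pics/{n}0.png",cv2.cvtColor(get_image(n),cv2.COLOR_RGB2BGR)); print(n,calibration(n))
print(calibration("wrist"))
E
```

```text
{'time': 0.0, 'joint_positions': array([ 1.34411976,  0.3218236 , -0.07005868,  1.45163786,  0.02259177,
        1.37080247, -0.05691781]), 'qd': array([-0.00012302,  0.00054313, -0.00134053,  0.00089533, -0.00081573,
        0.00085803, -0.00041547]), 'joint_torque': array([-6.56831662e-05, -4.91285026e+01, -4.03842526e-01, -3.12530172e+01,
       -6.41525583e-02,  4.36874852e-02,  1.77534671e-04]), 'position': array([ 0.15480002, -0.63071729,  0.20837959]), 'tool_rot': array([-3.11701310e+00, -3.77052508e-01,  5.06185846e-04]), 'ft_force': array([ 0.17270237, -0.50799545, -0.11657135]), 'torque': array([-0.00385538,  0.02878215, -0.09044713]), 'grip_force': 0.0, 'grip_width': 0.9996070112494558}
scene {'vfov': 55.0999344049447, 'cx': 269.38075713906863, 'cy': 204.2331379788206, 'rvec': array([ 0.68568576,  2.43987836, -1.32969952]), 'tvec': array([ 0.42743592, -0.12708763,  1.13716088])}
side {'vfov': 51.0512477012492, 'cx': 277.19028282001705, 'cy': 209.97488419780842, 'rvec': array([ 0.48693873, -2.6842925 ,  1.27972858]), 'tvec': array([0.52489756, 0.1519832 , 0.6990639 ])}
{'vfov': 60.1092354353578, 'cx': 283.20919645349915, 'cy': 210.0868181113188, 'hand_eye': array([[ 3.82925051e-04, -9.66840220e-01, -2.55381759e-01,
         7.04220573e-02],
       [ 9.99999915e-01,  4.09230015e-04, -4.98665964e-05,
        -3.40923480e-04],
       [ 1.52722912e-04, -2.55381718e-01,  9.66840294e-01,
        -1.75832890e-01],
       [ 0.00000000e+00,  0.00000000e+00,  0.00000000e+00,
         1.00000000e+00]])}
```

View pics/scene0.png

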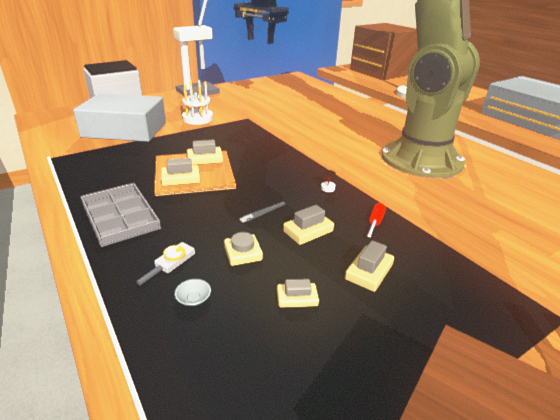

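View pics/side0.png

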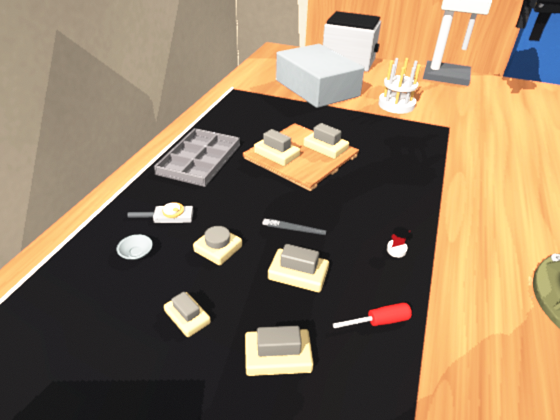

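The scene view shows the large loose boxes at about (309,222) and (371,263), with the small oblong at (297,292) and the square one at (242,248). The slab is at about (194,172). In the side view the large boxes are at (299,267) and (279,348), and the slab is at (301,155).

```bash
cat > h.py <<'E'
from bench import *
import cv2, numpy as np
from scipy.spatial.transform import Rotation as R
def cam(n, s=None):
    c=calibration(n); f=210/np.tan(np.radians(c["vfov"]/2))
    if n=="wrist":
        T=np.eye(4); T[:3,:3]=R.from_rotvec(s["tool_rot"]).as_matrix(); T[:3,3]=s["position"]
        M=T@c["hand_eye"]
    else:
        M=np.eye(4); M[:3,:3]=R.from_rotvec(c["rvec"]).as_matrix(); M[:3,3]=c["tvec"]; M=np.linalg.inv(M)
    return f,c["cx"],c["cy"],M
def plane(C,px,z):
    f,cx,cy,M=C; px=np.atleast_2d(px).astype(float)
    d=np.c_[(px-[cx,cy])/f,np.ones(len(px))]@M[:3,:3].T
    return M[:3,3]+d*((z-M[2,3])/d[:,2])[:,None]
def totool(s,p):  # world point -> tool mm
    return 1000*R.from_rotvec(s["tool_rot"]).inv().apply(np.asarray(p)-s["position"])
E
python3 - <<'E'
from h import *
np.set_printoptions(precision=3,suppress=True)
for n,slab,caps in (("scene",[(154,156),(223,150),(234,187),(155,191)],[(309,214),(374,249)]),("side",[(244,155),(297,126),(358,152),(312,184)],[(300,254),(278,333)])):
    C=cam(n); p=plane(C,slab,.016); print(n,p.mean(0),'\n',p[:,:2],np.linalg.norm(p-np.roll(p,-1,0),axis=1)); print(plane(C,caps,.05))
s=get_state();print(R.from_rotvec(s["tool_rot"]).as_matrix())
E
```

```text
scene [ 0.591 -0.235  0.016] 
 [[ 0.648 -0.359]
 [ 0.47  -0.301]
 [ 0.54  -0.102]
 [ 0.706 -0.178]] [0.188 0.211 0.183 0.19 ]
[[0.487 0.121 0.05 ]
 [0.454 0.269 0.05 ]]
side [ 0.58  -0.229  0.016] 
 [[ 0.7   -0.171]
 [ 0.631 -0.345]
 [ 0.463 -0.281]
 [ 0.526 -0.121]] [0.187 0.18  0.172 0.181]
[[0.479 0.116 0.05 ]
 [0.461 0.268 0.05 ]]
[[ 0.971  0.239 -0.001]
 [ 0.239 -0.971  0.002]
 [-0.    -0.002 -1.   ]]
```

Run:
```python
from h import *
np.set_printoptions(precision=3,suppress=True)
# stand base, mixer base, toaster-ish front bottom corners
print(plane(cam("scene"),[(197,119),(197,92),(163,136),(80,132)],0))
print(plane(cam("side"),[(397,107),(447,78),(320,103),(361,85)],0))
# heights: project vertical poles
def proj(n,P):
    f,cx,cy,M=cam(n); q=np.linalg.inv(M)@np.r_[P,1]; return f*q[0]/q[2]+cx,f*q[1]/q[2]+cy
for n in("scene","side"):
  for h in (0,.1,.2,.3): print(n,h,np.round([proj(n,(0.41,-.46,h)),proj(n,(0.155,-.631,h))]))
```

```text
[[ 0.421 -0.599  0.   ]
 [ 0.3   -0.879  0.   ]
 [ 0.57  -0.515  0.   ]
 [ 0.783 -0.673  0.   ]]
[[ 0.414 -0.584  0.   ]
 [ 0.294 -0.856  0.   ]
 [ 0.621 -0.525  0.   ]
 [ 0.538 -0.694  0.   ]]
scene 0 [[218. 132.]
 [259. 104.]]
scene 0.1 [[216. 101.]
 [259.  77.]]
scene 0.2 [[214.  68.]
 [260.  48.]]
scene 0.3 [[212.  31.]
 [260.  17.]]
side 0 [[392. 127.]
 [495. 116.]]
side 0.1 [[399.  91.]
 [508.  81.]]
side 0.2 [[408.  50.]
 [522.  42.]]
side 0.3 [[418.   3.]
 [539.  -2.]]
```

Request:
send_rows(
  xyz=[
    [0,0,-40],
    [20,-10,-80],
    [55,-28,-80],
    [92,-47,-80],
    [129,-66,-80],
    [166,-85,-80],
    [203,-104,-80],
    [240,-123,-80],
    [277,-142,-80],
    [314,-161,-80],
  ],
  dr=[
    [0,0,0],
    [0,0,0],
    [0,0,0],
    [0,0,0],
    [0,0,0],
    [0,0,0],
    [0,0,0],
    [0,0,0],
    [0,0,0],
    [0,0,0],
  ],
  jaw=60,
)

```text
time: 0.93
position: [0.4225, -0.3983, 0.2892]
tool_rot: [-3.119, -0.377, 0.001]
ft_force: [0.0, 0.4, 0.2]
grip_width: 0.69
grip_force: 0.0
```

Request:
send_rows(
  xyz=[
    [37,-19,0],
    [74,-38,0],
    [111,-57,0],
    [148,-76,0],
    [185,-95,0],
    [222,-114,0],
    [240,-124,0],
    [240,-124,0],
    [240,-124,0],
    [240,-124,0],
  ],
  dr=[
    [0,0,0],
    [0,0,0],
    [0,0,0],
    [0,0,0],
    [0,0,0],
    [0,0,0],
    [0,0,0],
    [0,0,0],
    [0,0,0],
    [0,0,0],
  ],
)

```text
time: 1.77
position: [0.6243, -0.2236, 0.2889]
tool_rot: [3.118, 0.375, -0.003]
ft_force: [-0.3, -0.7, 0.4]
grip_width: 0.691
grip_force: 0.0
```

Run:
```python
from h import *
import pickle
s=get_state(); im=get_image("wrist"); pickle.dump((s,im),open("w1.pkl","wb"))
cv2.imwrite("pics/w1.png",cv2.cvtColor(im,cv2.COLOR_RGB2BGR)); print(s["position"],s["time"],s["joint_positions"])
```

```text
[ 0.62427813 -0.2235644   0.28885843] 1.7667 [ 0.62197181  0.36009497 -0.43836419  1.27194272  0.15128644  1.54275049
 -1.12712197]
```

View pics/w1.png

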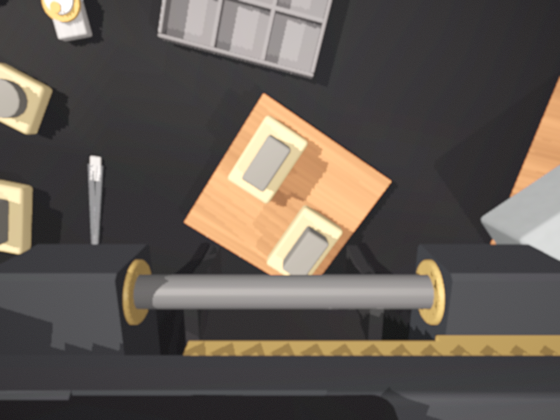

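The wrist view shows slab corners at (264,95), (391,182) and (185,222). The laid boxes' cap centres are at about (266,163) and (306,253).

Run:
```python
from h import *
import pickle
np.set_printoptions(precision=4,suppress=True)
s,im=pickle.load(open("w1.pkl","rb")); C=cam("wrist",s)
p=plane(C,[(264,94),(391,182),(185,222)],.016)
print(p,(p[1]+p[2])/2, np.linalg.norm(p-p[0],axis=1))
for a in(1,2): d=p[a]-p[0]; print(np.degrees(np.arctan2(d[1],d[0])))
# base top corners of laid box 1, cap top corners both
print(plane(C,[(263,117),(307,149),(273,202),(229,166)],.066-.028).mean(0))
print(plane(C,[(273,135),(290,147),(262,192),(243,178)],.066).mean(0),plane(C,[(312,226),(329,238),(299,281)],.066))
# other cam checks
```

```text
[[ 0.7092 -0.1792  0.016 ]
 [ 0.6445 -0.3574  0.016 ]
 [ 0.5315 -0.1156  0.016 ]] [ 0.588  -0.2365  0.016 ] [0.     0.1896 0.1888]
-109.94398106967019
160.29461657999116
[ 0.6385 -0.2014  0.038 ]
[ 0.6373 -0.2016  0.066 ] [[ 0.5794 -0.2683  0.066 ]
 [ 0.57   -0.2912  0.066 ]
 [ 0.509  -0.271   0.066 ]]
```

Request:
send_rows(
  xyz=[
    [0,-38,0],
    [-1,-78,0],
    [-2,-118,0],
    [-3,-158,0],
    [-4,-198,0],
    [-5,-238,0],
    [-6,-278,0],
    [-7,-318,0],
    [-8,-358,0],
    [-9,-398,0],
  ],
  dr=[
    [0,0,0],
    [0,0,0],
    [0,0,0],
    [0,0,0],
    [0,0,0],
    [0,0,0],
    [0,0,0],
    [0,0,0],
    [0,0,0],
    [0,0,0],
  ],
)

```text
time: 2.65
position: [0.5208, 0.1614, 0.2899]
tool_rot: [3.118, 0.371, 0.002]
ft_force: [1.1, 0.7, 0.8]
grip_width: 0.692
grip_force: 0.0
```

Request:
send_rows(
  xyz=[
    [-2,-30,0],
    [-2,-36,0],
    [-2,-36,0],
    [-2,-36,0],
    [-2,-36,0],
    [-2,-36,0],
    [-2,-36,0],
    [-2,-36,0],
    [-2,-36,0],
    [-2,-36,0],
  ],
  dr=[
    [0,0,0],
    [0,0,0],
    [0,0,0],
    [0,0,0],
    [0,0,0],
    [0,0,0],
    [0,0,0],
    [0,0,0],
    [0,0,0],
    [0,0,0],
  ],
)

```text
time: 3.48
position: [0.511, 0.1962, 0.2894]
tool_rot: [3.119, 0.376, -0.0]
ft_force: [-0.2, -0.0, 1.0]
grip_width: 0.688
grip_force: 0.0
```

Run:
```python
from h import *
import pickle
s=get_state(); im=get_image("wrist"); pickle.dump((s,im),open("w2.pkl","wb"))
cv2.imwrite("pics/w2.png",cv2.cvtColor(im,cv2.COLOR_RGB2BGR)); print(s["position"],s["time"],s["joint_positions"])
try: print(nose_length)
except Exception as e: print(e)
import bench; print([k for k in dir(bench) if k[0]!='_'])
```

```text
[0.5109818  0.19618862 0.28939161] 3.4833 [ 0.24102878  0.12234581 -0.71501664  1.55998398  0.08037634  1.4893796
 -1.80738582]
0.017
['MotionError', 'calibration', 'close_job', 'get_image', 'get_state', 'nose_length']
```

View pics/w2.png

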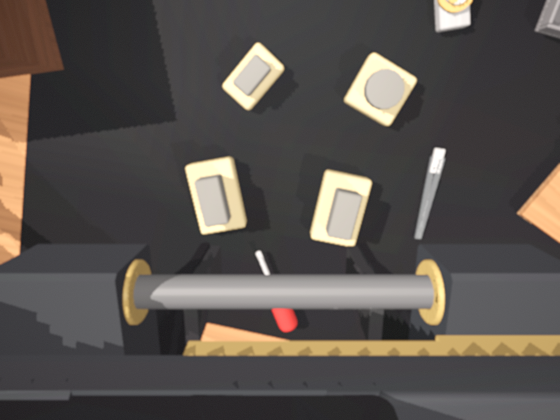

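Wrist view: the two large boxes are at about (341,208) on the right and (216,196) on the left. The small oblong is at (253,76) and the square one at (381,89). I'll segment the cream area and cap tops to get poses.

```bash
cat >> h.py <<'E'
def rects(im,C,z,centres,r=55):
    hsv=cv2.cvtColor(im,cv2.COLOR_RGB2HSV); out=[]
    m=((hsv[...,2]>120)&(hsv[...,1]>25)&(hsv[...,1]<150)).astype(np.uint8)
    m=cv2.morphologyEx(m,cv2.MORPH_OPEN,np.ones((3,3)))
    for c in centres:
        cs,_=cv2.findContours(m,cv2.RETR_EXTERNAL,cv2.CHAIN_APPROX_NONE)
        k=[q for q in cs if cv2.pointPolygonTest(cv2.convexHull(q),tuple(map(float,c)),False)>0]
        q=max(k,key=cv2.contourArea)[:,0]
        w=plane(C,q,z)[:,:2]*1000
        rc=cv2.minAreaRect(w.astype(np.float32)); b=cv2.boxPoints(rc)
        e=max((b[1]-b[0],b[2]-b[1]),key=np.linalg.norm)
        out.append((np.round(rc[0],1),np.round(rc[1],1),round(np.degrees(np.arctan2(e[1],e[0]))%180,1)))
    return out
E
python3 - <<'E'
from h import *
import pickle
s,im=pickle.load(open("w2.pkl","rb")); C=cam("wrist",s)
for r in rects(im,C,.018,[(341,205),(215,195),(253,75)]): print(r)
np.set_printoptions(precision=4,suppress=True)
print(plane(C,[(330,170),(371,182),(354,246),(312,237)],.02), plane(C,[(187,162),(234,157),(246,228),(196,234)],.02))
E
```

```text
(array([482.9, 115.6]), array([94.6, 63. ]), np.float32(1.9))
(array([462.1, 271.8]), array([94.4, 62.7]), np.float32(23.9))
(array([611.6, 258. ]), array([44.6, 67.7]), np.float32(151.7))
[[0.5284 0.1415 0.02  ]
 [0.5261 0.0879 0.02  ]
 [0.44   0.0842 0.02  ]
 [0.4389 0.1405 0.02  ]] [[0.4962 0.3144 0.02  ]
 [0.5159 0.2597 0.02  ]
 [0.4305 0.2261 0.02  ]
 [0.4072 0.2871 0.02  ]]
```

Request:
send_rows(
  xyz=[
    [-16,24,20],
    [-31,48,40],
    [-46,72,60],
    [-46,72,90],
    [-46,72,120],
    [-46,72,150],
    [-46,72,180],
    [-46,72,205],
    [-46,72,220],
    [-46,72,230],
  ],
  dr=[
    [0,0,0.07],
    [0,0,0.14],
    [0,0,0.21],
    [0,0,0.21],
    [0,0,0.21],
    [0,0,0.21],
    [0,0,0.21],
    [0,0,0.21],
    [0,0,0.21],
    [0,0,0.21],
  ],
)

```text
time: 4.37
position: [0.4819, 0.1154, 0.0573]
tool_rot: [3.141, 0.049, -0.005]
ft_force: [-0.2, 0.1, -0.6]
grip_width: 0.691
grip_force: 0.0
```

Request:
send_rows(
  xyz=[
    [0,0,4],
    [0,0,9],
    [0,0,14],
    [0,0,16],
    [0,0,16],
    [0,0,16],
    [0,0,16],
    [0,0,16],
    [0,0,16],
    [0,0,16],
  ],
  dr=[
    [0,0,0],
    [0,0,0],
    [0,0,0],
    [0,0,0],
    [0,0,0],
    [0,0,0],
    [0,0,0],
    [0,0,0],
    [0,0,0],
    [0,0,0],
  ],
)

```text
time: 5.2
position: [0.4835, 0.1156, 0.0436]
tool_rot: [3.141, 0.048, 0.001]
ft_force: [-0.1, -0.9, 0.4]
grip_width: 0.689
grip_force: 0.0
```

Run:
```python
from h import *
import cv2
a=get_image("scene")[150:330,220:450]; b=get_image("side")[190:420,190:380]
a=cv2.resize(a,(400,313)); b=cv2.resize(b,(259,313))
cv2.imwrite("pics/g1.png",cv2.cvtColor(np.hstack([a,b]),cv2.COLOR_RGB2BGR)); s=get_state();print(s["position"],s["tool_rot"])
```

```text
[0.48338666 0.11556748 0.04348374] [3.14113059e+00 4.83847863e-02 1.36164526e-04]
```

View pics/g1.png

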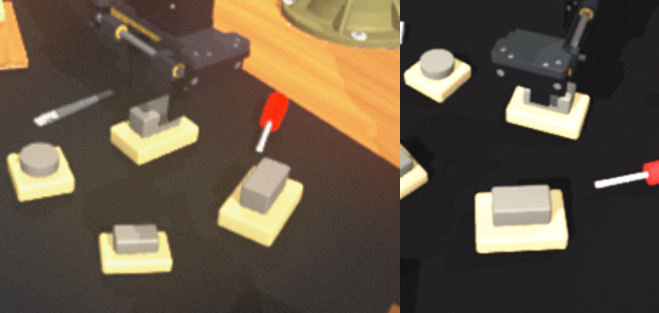

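The crop shows the fingers straddling the cap at about (155,115). Now close and lift gently.

Request:
send_rows(
  xyz=[
    [0,0,0],
    [0,0,0],
    [0,0,0],
    [0,0,0],
    [0,0,0],
    [0,0,0],
    [0,0,0],
    [0,0,0],
    [0,0,-1],
    [0,0,-3],
  ],
  dr=[
    [0,0,0],
    [0,0,0],
    [0,0,0],
    [0,0,0],
    [0,0,0],
    [0,0,0],
    [0,0,0],
    [0,0,0],
    [0,0,0],
    [0,0,0],
  ],
  jaw=10,
  grip_force=25,
)

```text
time: 6.13
position: [0.4831, 0.1155, 0.0463]
tool_rot: [3.141, 0.048, -0.001]
ft_force: [0.4, 0.4, -0.0]
grip_width: 0.124
grip_force: 0.0
```

Run:
```python
from h import *
import cv2
s=get_state();print(s["grip_width"],s["grip_force"])
a=get_image("scene")[170:260,270:400]; b=get_image("side")[220:320,230:380]
a=cv2.resize(a,(390,270),interpolation=2); b=cv2.resize(b,(405,270),interpolation=2)
cv2.imwrite("pics/g2.png",cv2.cvtColor(np.hstack([a,b]),cv2.COLOR_RGB2BGR))
```

```text
0.12435092081970889 0.0
```

View pics/g2.png

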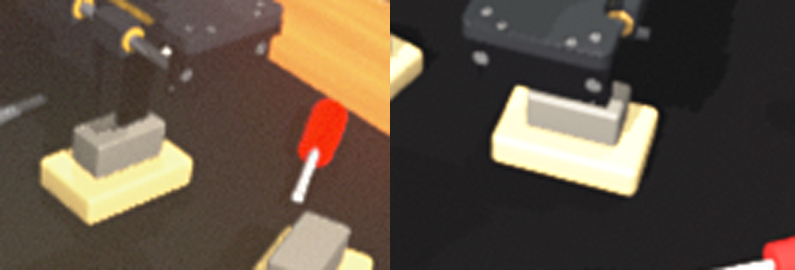

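Run:
```python
from h import *
np.set_printoptions(precision=3,suppress=True)
s=get_state(); print(s["position"],s["tool_rot"],s["joint_positions"])
off={"scene":(270,170,3,0),"side":(230,220,2.7,390)}
for n in off:
    f,cx,cy,M=cam(n); print(n,M[:3,3])
    for P in [(.483,.1155,.029),(.483,.1155,.05),(.483,.1155,.096),(.454,.10,.05),(.512,.10,.05),(.512,.130,.05),(.454,.13,.05),(.438,.144,.022),(.528,.144,.022),(.528,.087,.022)]:
        q=np.linalg.inv(M)@np.r_[P,1]; u=f*q[0]/q[2]+cx; v=f*q[1]/q[2]+cy
        o=off[n]; print(P,np.round([u,v]),np.round([(u-o[0])*o[2]+o[3],(v-o[1])*o[2]]))
```

```text
[0.484 0.116 0.047] [3.141 0.048 0.001] [ 0.306  0.198 -0.641  1.989  0.141  0.997 -1.942]
scene [0.913 0.641 0.497]
(0.483, 0.1155, 0.029) [308. 221.] [115. 152.]
(0.483, 0.1155, 0.05) [309. 212.] [117. 126.]
(0.483, 0.1155, 0.096) [311. 193.] [122.  68.]
(0.454, 0.1, 0.05) [316. 205.] [137. 104.]
(0.512, 0.1, 0.05) [293. 213.] [ 68. 128.]
(0.512, 0.13, 0.05) [301. 220.] [ 94. 150.]
(0.454, 0.13, 0.05) [325. 212.] [164. 125.]
(0.438, 0.144, 0.022) [334. 224.] [192. 162.]
(0.528, 0.144, 0.022) [298. 238.] [ 84. 203.]
(0.528, 0.087, 0.022) [282. 223.] [ 36. 159.]
side [0.353 0.602 0.548]
(0.483, 0.1155, 0.029) [297. 262.] [571. 114.]
(0.483, 0.1155, 0.05) [298. 253.] [573.  89.]
(0.483, 0.1155, 0.096) [299. 232.] [577.  32.]
(0.454, 0.1, 0.05) [318. 251.] [627.  85.]
(0.512, 0.1, 0.05) [284. 242.] [535.  60.]
(0.512, 0.13, 0.05) [278. 254.] [518.  93.]
(0.454, 0.13, 0.05) [312. 264.] [613. 119.]
(0.438, 0.144, 0.022) [318. 285.] [629. 176.]
(0.528, 0.144, 0.022) [265. 270.] [484. 135.]
(0.528, 0.087, 0.022) [277. 247.] [517.  73.]
```

The fingers shut to 11 mm without holding anything. The box has not moved. I'll check with brightened close crops from all three cameras.

Run:
```python
from h import *
s=get_state();print(s["grip_width"],s["position"])
def g(i): return (255*(i/255.)**.45).astype(np.uint8)
a=g(get_image("scene"))[165:245,270:370]; b=g(get_image("side"))[205:285,250:350]; w=g(get_image("wrist"))[120:330,120:440]
m=np.vstack([np.hstack([cv2.resize(a,(375,300),interpolation=2),cv2.resize(b,(375,300),interpolation=2)]),
 np.hstack([cv2.resize(w,(457,300)),np.zeros((300,293,3),np.uint8)])])
cv2.imwrite("pics/g3.png",cv2.cvtColor(m,cv2.COLOR_RGB2BGR))
```

```text
0.11852472777831963 [0.48364906 0.11562443 0.04679724]
```

View pics/g3.png

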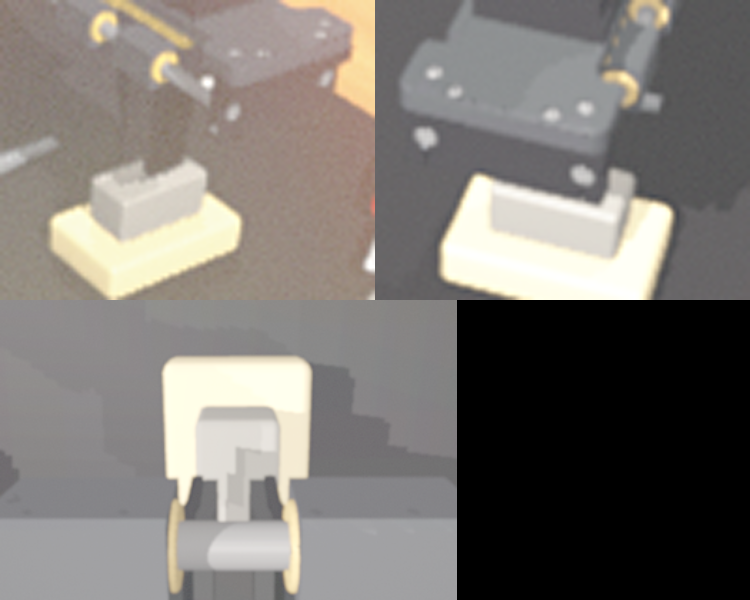

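The brightened crops show the fingers ending just above the cap top: the gap strip covers the cap in the wrist crop at (234,500). So the tips sit higher than computed. I'll reopen the jaw and feel downward, watching the force.

Request:
send_rows(
  xyz=[
    [0,0,0],
    [0,0,0],
    [0,0,0],
    [0,0,0],
    [0,0,0],
    [0,0,1],
    [0,0,3],
    [0,0,5],
    [0,0,7],
    [0,0,9],
  ],
  dr=[
    [0,0,0],
    [0,0,0],
    [0,0,0],
    [0,0,0],
    [0,0,0],
    [0,0,0],
    [0,0,0],
    [0,0,0],
    [0,0,0],
    [0,0,0],
  ],
  jaw=56,
)

```text
time: 7.22
position: [0.4832, 0.1155, 0.0371]
tool_rot: [3.141, 0.048, -0.0]
ft_force: [-0.6, -0.4, -0.3]
grip_width: 0.633
grip_force: 0.0
```

Request:
send_rows(
  xyz=[
    [0,0,1],
    [0,0,2],
    [0,0,3],
    [0,0,4],
    [0,0,5],
    [0,0,6],
    [0,0,6],
    [0,0,6],
    [0,0,6],
    [0,0,6],
  ],
  dr=[
    [0,0,0],
    [0,0,0],
    [0,0,0],
    [0,0,0],
    [0,0,0],
    [0,0,0],
    [0,0,0],
    [0,0,0],
    [0,0,0],
    [0,0,0],
  ],
)

```text
time: 8.05
position: [0.4834, 0.1156, 0.0315]
tool_rot: [3.141, 0.048, 0.0]
ft_force: [0.3, -0.4, 0.7]
grip_width: 0.641
grip_force: 0.0
```

Request:
send_rows(
  xyz=[
    [0,0,0],
    [0,0,0],
    [0,0,0],
    [0,0,0],
    [0,0,0],
    [0,0,0],
    [0,0,0],
    [0,0,0],
    [0,0,0],
    [0,0,0],
  ],
  dr=[
    [0,0,0],
    [0,0,0],
    [0,0,0],
    [0,0,0],
    [0,0,0],
    [0,0,0],
    [0,0,0],
    [0,0,0],
    [0,0,0],
    [0,0,0],
  ],
  jaw=20,
  grip_force=15,
)

```text
time: 8.88
position: [0.4834, 0.1153, 0.0314]
tool_rot: [3.141, 0.048, -0.0]
ft_force: [-0.7, -1.4, 0.9]
grip_width: 0.342
grip_force: 15.0
```

Request:
send_rows(
  xyz=[
    [0,0,0],
    [0,0,0],
    [0,0,0],
    [0,0,1],
    [0,0,3],
    [0,0,5],
    [0,0,7],
    [0,0,7],
    [0,0,7],
    [0,0,7],
  ],
  dr=[
    [0,0,0],
    [0,0,0],
    [0,0,0],
    [0,0,0],
    [0,0,0],
    [0,0,0],
    [0,0,0],
    [0,0,0],
    [0,0,0],
    [0,0,0],
  ],
  jaw=46,
)

```text
time: 9.72
position: [0.4833, 0.1156, 0.0244]
tool_rot: [3.141, 0.048, -0.0]
ft_force: [0.8, -0.6, 0.1]
grip_width: 0.526
grip_force: 0.0
```

Request:
send_rows(
  xyz=[
    [0,0,0],
    [0,0,0],
    [0,0,0],
    [0,0,0],
    [0,0,0],
    [0,0,0],
    [0,0,-3],
    [0,0,-8],
    [0,0,-16],
    [0,0,-26],
  ],
  dr=[
    [0,0,0],
    [0,0,0],
    [0,0,0],
    [0,0,0],
    [0,0,0],
    [0,0,0],
    [0,0,0],
    [0,0,0],
    [0,0,0],
    [0,0,0],
  ],
  jaw=20,
  grip_force=25,
)

```text
time: 10.55
position: [0.4828, 0.1156, 0.0508]
tool_rot: [3.141, 0.049, -0.002]
ft_force: [0.1, 0.4, -1.8]
grip_width: 0.338
grip_force: 25.0
```

Request:
send_rows(
  xyz=[
    [0,0,-25],
    [8,25,-50],
    [20,60,-70],
    [31,97,-70],
    [43,134,-70],
    [55,171,-70],
    [66,208,-70],
    [78,245,-70],
    [90,282,-70],
    [101,318,-70],
  ],
  dr=[
    [0,0,0],
    [0,0,-0.05],
    [0,0,-0.15],
    [0,0,-0.26],
    [0,0,-0.37],
    [0,0,-0.48],
    [0,0,-0.59],
    [0,0,-0.7],
    [0,0,-0.81],
    [0,0,-0.92],
  ],
)

```text
time: 11.38
position: [0.5947, -0.2014, 0.1217]
tool_rot: [2.789, 1.444, 0.001]
ft_force: [0.7, 0.3, -1.8]
grip_width: 0.349
grip_force: 25.0
```

Request:
send_rows(
  xyz=[
    [-17,24,0],
    [-34,48,0],
    [-46,66,0],
    [-51,73,0],
    [-51,73,0],
    [-51,73,0],
    [-51,73,15],
    [-51,73,30],
    [-51,73,40],
    [-51,73,45],
  ],
  dr=[
    [0,0,-0.1],
    [0,0,-0.2],
    [0,0,-0.26],
    [0,0,-0.274],
    [0,0,-0.274],
    [0,0,-0.274],
    [0,0,-0.274],
    [0,0,-0.274],
    [0,0,-0.274],
    [0,0,-0.274],
  ],
)

```text
time: 12.22
position: [0.623, -0.2803, 0.0741]
tool_rot: [-2.567, -1.807, 0.002]
ft_force: [0.0, 0.2, -1.7]
grip_width: 0.343
grip_force: 25.0
```

Run:
```python
from h import *
s=get_state();print(s["position"],s["tool_rot"],s["joint_positions"])
a=get_image("scene")[120:210,135:255]; b=get_image("side")[100:200,230:370];w=get_image("wrist")
m=np.vstack([np.hstack([cv2.resize(a,(400,300),interpolation=2),cv2.resize(b,(400,286),interpolation=2)[:300] if 0 else cv2.resize(b,(400,300),interpolation=2)]),
 np.hstack([cv2.resize(w,(400,300)),np.zeros((300,400,3),np.uint8)])])
cv2.imwrite("pics/p1.png",cv2.cvtColor(m,cv2.COLOR_RGB2BGR))
```

```text
[ 0.62298255 -0.28034019  0.07412121] [-2.56659515e+00 -1.80707429e+00  1.57742028e-03] [ 0.75921748  0.53325372 -0.51225854  1.49624159  0.27128141  1.18609472
 -0.14034182]
```

View pics/p1.png

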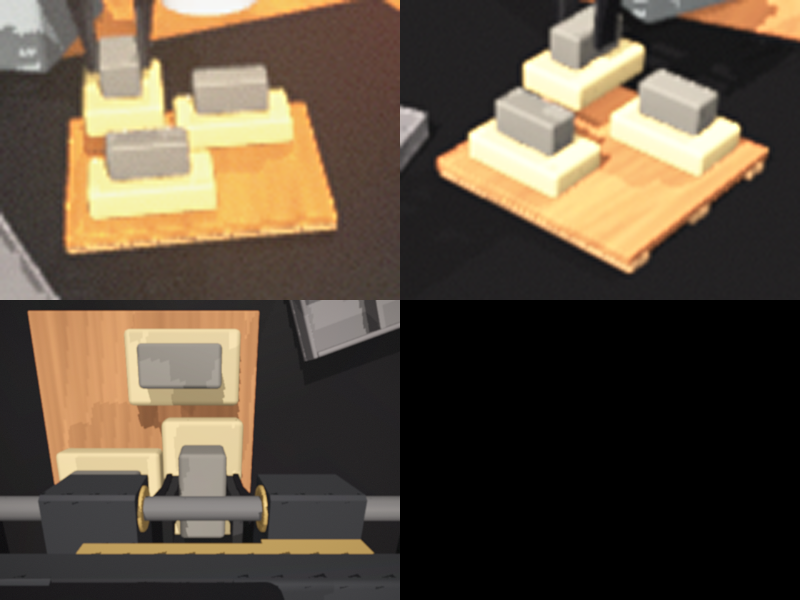

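The crops show the held box hanging over the far open corner, parallel to the slab edge and clear of both laid boxes. Lowering it.

Request:
send_rows(
  xyz=[
    [-3,2,3],
    [-3,2,8],
    [-3,2,14],
    [-3,2,20],
    [-3,2,25],
    [-3,2,28],
    [-3,2,30],
    [-3,2,31.5],
    [-3,2,32.5],
    [-3,2,33],
  ],
  dr=[
    [0,0,0],
    [0,0,0],
    [0,0,0],
    [0,0,0],
    [0,0,0],
    [0,0,0],
    [0,0,0],
    [0,0,0],
    [0,0,0],
    [0,0,0],
  ],
)

```text
time: 13.2
position: [0.6248, -0.2866, 0.0424]
tool_rot: [2.57, 1.806, 0.0]
ft_force: [0.3, -0.3, -1.2]
grip_width: 0.344
grip_force: 25.0
```

Request:
send_rows(
  xyz=[
    [1,0,0.5],
    [2,0,0.5],
    [2,0,1],
    [2,0,1.5],
    [2,0,1.8],
    [2,0,2],
    [2,0,2.2],
    [2,0,2.4],
    [2,0,2.4],
    [2,0,2.4],
  ],
  dr=[
    [0,0,0],
    [0,0,0],
    [0,0,0],
    [0,0,0],
    [0,0,0],
    [0,0,0],
    [0,0,0],
    [0,0,0],
    [0,0,0],
    [0,0,0],
  ],
)

```text
time: 14.03
position: [0.6254, -0.2848, 0.0406]
tool_rot: [2.57, 1.806, -0.0]
ft_force: [-1.4, 0.3, 3.2]
grip_width: 0.336
grip_force: 25.0
```

Contact is felt at +3.2 N. Release, then lift.

Request:
send_rows(
  xyz=[
    [0,0,0],
    [0,0,0],
    [0,0,0],
    [0,0,0],
    [0,0,0],
    [0,0,0],
    [0,0,-5],
    [0,0,-20],
    [0,0,-50],
    [0,0,-85],
  ],
  dr=[
    [0,0,0],
    [0,0,0],
    [0,0,0],
    [0,0,0],
    [0,0,0],
    [0,0,0],
    [0,0,0],
    [0,0,0],
    [0,0,0],
    [0,0,0],
  ],
  jaw=44,
)

```text
time: 14.87
position: [0.6241, -0.2842, 0.125]
tool_rot: [-2.568, -1.804, 0.003]
ft_force: [1.6, -0.7, 1.0]
grip_width: 0.505
grip_force: 0.0
```

Request:
send_rows(
  xyz=[
    [15,-11,0],
    [46,-33,0],
    [77,-56,0],
    [108,-79,0],
    [139,-101,0],
    [170,-124,0],
    [201,-146,0],
    [232,-169,0],
    [263,-192,0],
    [294,-214,0],
  ],
  dr=[
    [0,0,0.02],
    [0,0,0.08],
    [0,0,0.14],
    [0,0,0.2],
    [0,0,0.26],
    [0,0,0.32],
    [0,0,0.38],
    [0,0,0.44],
    [0,0,0.5],
    [0,0,0.56],
  ],
  jaw=56,
)

```text
time: 15.7
position: [0.5235, 0.0664, 0.1268]
tool_rot: [2.97, 1.021, 0.003]
ft_force: [1.7, 0.2, 0.5]
grip_width: 0.648
grip_force: 0.0
```

Request:
send_rows(
  xyz=[
    [14,-35,0],
    [28,-70,0],
    [42,-105,0],
    [56,-140,0],
    [68,-170,0],
    [77,-192,0],
    [80,-200,0],
    [80,-200,0],
    [80,-200,0],
    [80,-200,0],
  ],
  dr=[
    [0,0,0.05],
    [0,0,0.1],
    [0,0,0.15],
    [0,0,0.2],
    [0,0,0.24],
    [0,0,0.255],
    [0,0,0.255],
    [0,0,0.255],
    [0,0,0.255],
    [0,0,0.255],
  ],
)

```text
time: 16.53
position: [0.4645, 0.269, 0.1252]
tool_rot: [3.075, 0.635, 0.0]
ft_force: [0.9, -0.6, -0.5]
grip_width: 0.643
grip_force: 0.0
```

Run:
```python
from h import *
s=get_state();print(s["position"],s["tool_rot"],s["joint_positions"])
a=get_image("scene")[120:210,135:255]; b=get_image("side")[300:400,210:350];w=get_image("wrist")
m=np.vstack([np.hstack([cv2.resize(x,(400,300),interpolation=2) for x in (a,b)]), np.hstack([cv2.resize(w,(400,300)),np.zeros((300,400,3),np.uint8)])])
cv2.imwrite("pics/p2.png",cv2.cvtColor(m,cv2.COLOR_RGB2BGR))
```

```text
[0.46452744 0.26896724 0.12515615] [3.07523098e+00 6.34945636e-01 3.52749534e-04] [ 0.12075647  0.21340096 -0.77163042  1.81790041  0.16233637  1.1747634
 -1.86614676]
```

View pics/p2.png

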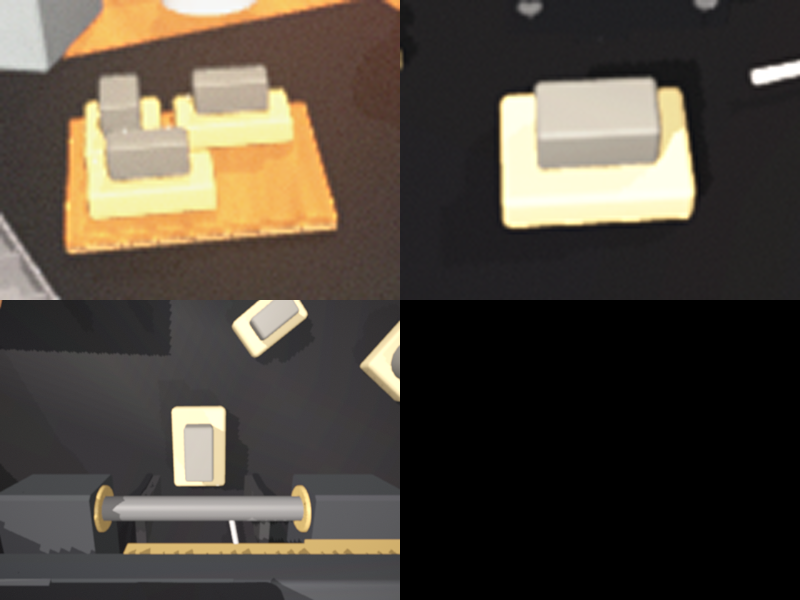

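The first box stands in the far corner. The second lies centred under the gripper and aligned with it, cap centre at about (199,453) in the crop. Descend and grip.

Request:
send_rows(
  xyz=[
    [1,-3,15],
    [1,-3,35],
    [1,-3,55],
    [1,-3,70],
    [1,-3,82],
    [1,-3,90],
    [1,-3,96],
    [1,-3,99],
    [1,-3,101],
    [1,-3,101],
  ],
  dr=[
    [0,0,0],
    [0,0,0],
    [0,0,0],
    [0,0,0],
    [0,0,0],
    [0,0,0],
    [0,0,0],
    [0,0,0],
    [0,0,0],
    [0,0,0],
  ],
)

```text
time: 17.52
position: [0.4633, 0.2745, 0.0242]
tool_rot: [-3.076, -0.639, -0.001]
ft_force: [0.4, 0.6, 0.6]
grip_width: 0.646
grip_force: 0.0
```

Request:
send_rows(
  xyz=[
    [0,0,0],
    [0,0,0],
    [0,0,0],
    [0,0,0],
    [0,0,0],
    [0,0,0],
    [0,0,0],
    [0,0,0],
    [0,0,-3],
    [0,0,-8],
  ],
  dr=[
    [0,0,0],
    [0,0,0],
    [0,0,0],
    [0,0,0],
    [0,0,0],
    [0,0,0],
    [0,0,0],
    [0,0,0],
    [0,0,0],
    [0,0,0],
  ],
  jaw=20,
  grip_force=25,
)

```text
time: 18.35
position: [0.4623, 0.2742, 0.0315]
tool_rot: [3.076, 0.639, -0.003]
ft_force: [0.6, -0.9, -1.7]
grip_width: 0.339
grip_force: 25.0
```

Request:
send_rows(
  xyz=[
    [0,0,-15],
    [-2,9,-45],
    [-8,37,-75],
    [-16,74,-88],
    [-24,111,-88],
    [-32,148,-88],
    [-40,184,-88],
    [-48,221,-88],
    [-56,258,-88],
    [-64,295,-88],
  ],
  dr=[
    [0,0,0],
    [0,0,-0.02],
    [0,0,-0.07],
    [0,0,-0.13],
    [0,0,-0.2],
    [0,0,-0.26],
    [0,0,-0.33],
    [0,0,-0.39],
    [0,0,-0.46],
    [0,0,-0.52],
  ],
)

```text
time: 19.18
position: [0.5219, -0.0233, 0.1204]
tool_rot: [2.805, 1.414, 0.001]
ft_force: [0.4, 0.0, -1.1]
grip_width: 0.342
grip_force: 25.0
```

Run:
```python
from h import *
s=get_state(); r=R.from_rotvec(s["tool_rot"]).as_matrix(); y=np.arctan2(r[1,0],r[0,0]); print(s["time"],s["position"],np.degrees(y),s["grip_force"])
print(totool(s,(.5541,-.1888,.0404)), y-np.radians(70.2))
```

```text
19.1833 [ 0.5218935  -0.02328358  0.12039944] 53.48825502926934 24.998137056827545
[-113.880124    124.3220016    80.05131027] -0.29167497349285365
```

Request:
send_rows(
  xyz=[
    [-25,27,0],
    [-50,55,0],
    [-75,82,0],
    [-97,106,0],
    [-109,119,0],
    [-114,124,0],
    [-114,124,0],
    [-114,124,10],
    [-114,124,22],
    [-114,124,34],
  ],
  dr=[
    [0,0,-0.07],
    [0,0,-0.14],
    [0,0,-0.21],
    [0,0,-0.26],
    [0,0,-0.28],
    [0,0,-0.292],
    [0,0,-0.292],
    [0,0,-0.292],
    [0,0,-0.292],
    [0,0,-0.292],
  ],
)

```text
time: 20.02
position: [0.553, -0.1847, 0.0849]
tool_rot: [-2.57, -1.806, -0.0]
ft_force: [-0.3, -0.4, -1.7]
grip_width: 0.342
grip_force: 25.0
```

Request:
send_rows(
  xyz=[
    [0,0,5],
    [0,0,5],
    [0,0,5],
    [0,0,5],
    [0,0,5],
    [0,0,5],
    [0,0,5],
    [0,0,5],
    [0,0,5],
    [0,0,5],
  ],
  dr=[
    [0,0,0],
    [0,0,0],
    [0,0,0],
    [0,0,0],
    [0,0,0],
    [0,0,0],
    [0,0,0],
    [0,0,0],
    [0,0,0],
    [0,0,0],
  ],
)

```text
time: 20.85
position: [0.5532, -0.1873, 0.0811]
tool_rot: [2.573, 1.802, 0.0]
ft_force: [0.4, 0.7, -0.5]
grip_width: 0.345
grip_force: 25.0
```

Run:
```python
from h import *
s=get_state(); r=R.from_rotvec(s["tool_rot"]).as_matrix(); y=np.arctan2(r[1,0],r[0,0]); print(s["time"],s["position"],np.degrees(y),s["grip_force"])
print(totool(s,(.5541,-.1888,.0404)), y-np.radians(70.2))
a=get_image("scene")[110:210,130:263]; b=get_image("side")[90:200,225:372];w=get_image("wrist")
m=np.vstack([np.hstack([cv2.resize(x,(400,300),interpolation=2) for x in (a,b)]), np.hstack([cv2.resize(w,(400,300)),np.zeros((300,400,3),np.uint8)])])
cv2.imwrite("pics/p3.png",cv2.cvtColor(m,cv2.COLOR_RGB2BGR))
```

```text
20.85 [ 0.55322042 -0.18732704  0.08114974] 70.00068389990297 24.996381998062134
[-1.07829714  1.32023666 40.75019961] -0.003478722198928086
```

View pics/p3.png

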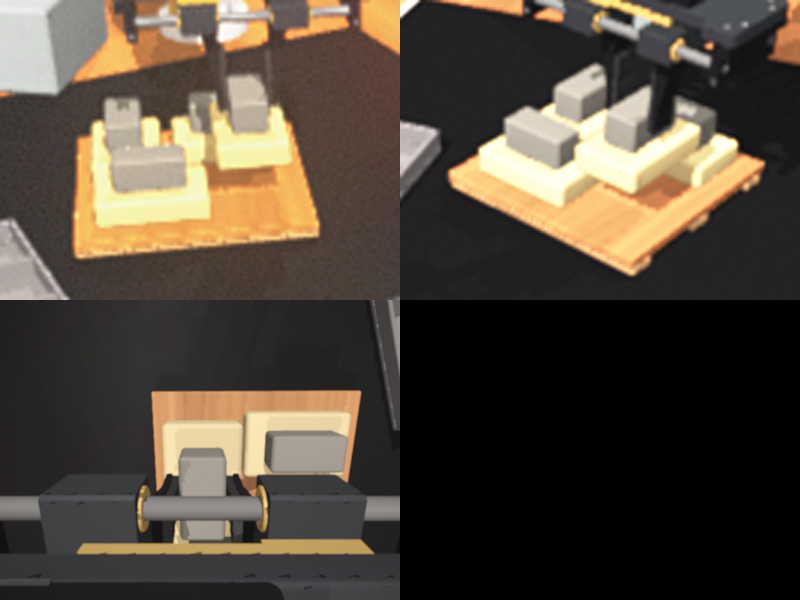

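The crops show the held box over the near open corner, parallel to the edges and with a gap to the laid boxes. Lower it.

Request:
send_rows(
  xyz=[
    [-1,1,4],
    [-1,1,10],
    [-1,1,17],
    [-1,1,24],
    [-1,1,30],
    [-1,1,34],
    [-1,1,36],
    [-1,1,37],
    [-1,1,38],
    [-1,1,38],
  ],
  dr=[
    [0,0,0],
    [0,0,0],
    [0,0,0],
    [0,0,0],
    [0,0,0],
    [0,0,0],
    [0,0,0],
    [0,0,0],
    [0,0,0],
    [0,0,0],
  ],
)

```text
time: 21.83
position: [0.5539, -0.1885, 0.0431]
tool_rot: [2.573, 1.802, 0.0]
ft_force: [-0.0, -0.7, -0.2]
grip_width: 0.337
grip_force: 25.0
```

Request:
send_rows(
  xyz=[
    [0,0,0],
    [0,0,0.5],
    [0,0,1],
    [0,0,1.5],
    [0,0,1.8],
    [0,0,2],
    [0,0,2.2],
    [0,0,2.4],
    [0,0,2.4],
    [0,0,2.4],
  ],
  dr=[
    [0,0,0],
    [0,0,0],
    [0,0,0],
    [0,0,0],
    [0,0,0],
    [0,0,0],
    [0,0,0],
    [0,0,0],
    [0,0,0],
    [0,0,0],
  ],
)

```text
time: 22.67
position: [0.5538, -0.1885, 0.0407]
tool_rot: [2.573, 1.802, -0.0]
ft_force: [1.4, 0.5, -1.1]
grip_width: 0.339
grip_force: 25.0
```

Request:
send_rows(
  xyz=[
    [0,0,0.2],
    [0,0,0.4],
    [0,0,0.6],
    [0,0,0.8],
    [0,0,1],
    [0,0,1],
    [0,0,1],
    [0,0,1],
    [0,0,1],
    [0,0,1],
  ],
  dr=[
    [0,0,0],
    [0,0,0],
    [0,0,0],
    [0,0,0],
    [0,0,0],
    [0,0,0],
    [0,0,0],
    [0,0,0],
    [0,0,0],
    [0,0,0],
  ],
)

```text
time: 23.5
position: [0.5538, -0.1886, 0.0403]
tool_rot: [2.573, 1.802, -0.0]
ft_force: [-2.9, 0.6, 3.9]
grip_width: 0.344
grip_force: 25.0
```

Request:
send_rows(
  xyz=[
    [0,0,0],
    [0,0,0],
    [0,0,0],
    [0,0,0],
    [0,0,0],
    [0,0,0],
    [0,0,-5],
    [0,0,-20],
    [0,0,-50],
    [0,0,-85],
  ],
  dr=[
    [0,0,0],
    [0,0,0],
    [0,0,0],
    [0,0,0],
    [0,0,0],
    [0,0,0],
    [0,0,0],
    [0,0,0],
    [0,0,0],
    [0,0,0],
  ],
  jaw=44,
)

```text
time: 24.33
position: [0.5521, -0.188, 0.1239]
tool_rot: [-2.57, -1.8, 0.003]
ft_force: [0.2, -1.1, -0.2]
grip_width: 0.504
grip_force: 0.0
```

Request:
send_rows(
  xyz=[
    [0,0,-40],
    [0,0,-80],
    [0,0,-110],
    [0,0,-110],
    [0,0,-110],
    [0,0,-110],
    [0,0,-110],
    [0,0,-110],
    [0,0,-110],
    [0,0,-110],
  ],
  dr=[
    [0,0,0],
    [0,0,0],
    [0,0,0],
    [0,0,0],
    [0,0,0],
    [0,0,0],
    [0,0,0],
    [0,0,0],
    [0,0,0],
    [0,0,0],
  ],
)

```text
time: 25.17
position: [0.5533, -0.1884, 0.2337]
tool_rot: [-2.572, -1.801, 0.001]
ft_force: [0.3, 0.6, 0.5]
grip_width: 0.509
grip_force: 0.0
```

Run:
```python
from h import *
s=get_state(); C=cam("wrist",s); w=get_image("wrist")
a=get_image("scene")[110:210,130:263]; b=get_image("side")[90:200,225:372]
m=np.vstack([np.hstack([cv2.resize(x,(400,300),interpolation=2) for x in (a,b)]), np.hstack([cv2.resize(w,(400,300)),np.zeros((300,400,3),np.uint8)])])
cv2.imwrite("pics/p4.png",cv2.cvtColor(m,cv2.COLOR_RGB2BGR))
```

```text
(no output)
```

View pics/p4.png

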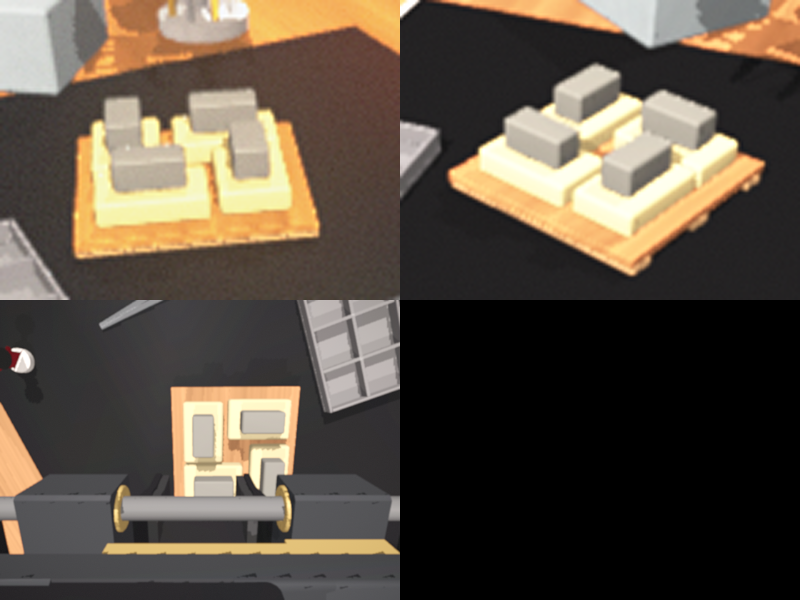

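The crops show all four boxes flat in a pinwheel with gaps between them, and the gripper clear above. Handing in.

```bash
python3 -c "
from bench import *
print(close_job())"
```

```text
the job is handed in; nothing more can be done
None
```

Both large boxes are set down and released in the slab's open corners, and the final pictures show all four flat as a pinwheel with gaps. The job is handed in at about 25 s, but the hand-in gave no verdict.

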